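Open the spares jar in the inspection shelf's well

TASK

Stand the square spares jar upright, fully home in the square well of the bamboo inspection shelf so that it cannot turn, then unscrew its tight lid counter-clockwise, stopping the turn when the threads let go, and lift the lid clear while the jar stays home in the well. Finish still holding the lid in the gripper, level and centred a finger's width or two (about 20 mm) above the open mouth, not touching the jar: do not put it down or let go. Leave the round jar and all the other gear where they are.

Things in the scene. Friction and masses are not known exactly. Their poses are not given: they have to be found in the camera images.
- jar: square jar: light grey plastic body 60 x 60 mm, flats facing its +-x and +-y, corners rounded; flat shoulder at 60 mm height, round neck 38 mm wide up to the mouth at 80 mm; 90 mm tall with its lid on, 0.24 to 0.39 kg. Loose on the bench at any yaw, in whichever of two places the round jar is not. Origin at the centre of its underside, z up. Not braced, it turns along with the lid
- jar_mouth (a point): centre of the square jar's mouth at the rim, 80 mm above its underside; axes as the jar's. Three-start right-handed lug thread: turned counter-clockwise seen from above, the lid climbs about 3 mm and lets go at 60 degrees from tight; between 60 and 95 degrees it lifts straight off, at 95 its lugs meet the next. Turning takes 0.1 to 0.4 N m, easing off after 35 degrees
- lid: black ribbed screw lid of the square jar: round, 56 mm diameter, 28 mm high, 65 g, gripped round its rim. Origin at the centre of its open lower edge, z up. Tight at the start: lower edge 62 mm above the jar's underside (2 mm above the shoulder, 18 mm below the rim), x axis along the jar's. A springy liner inside presses on the rim with 10 N and keeps it tight
- shelf: inspection shelf: fixed bamboo block 200 (x) x 300 (y) x 60 mm (z); a shallow drawer's front on its -x side and a recessed steel push button, 27 mm wide, in its top at (-55, +12) mm, both not used here. Origin at the centre of its underside
- well (a point): centre of the floor of the square well in the shelf's top, at (0, -85) mm of the shelf, 36 mm above the bench, 24 mm below the shelf's top; axes as the shelf's. 63 x 63 mm with 2 mm chamfers, sides along the shelf's x and y; the jar fits in any quarter turn with 1.5 mm of play on each side (it can twist about 4 degrees before the well holds it)
- round_jar: bystander, leave alone; loose round jar, 60 mm diameter, 90 mm tall, with the same kind of lid; it and the square jar stand in two places ahead and to the right of the robot, either way round, centres at least 110 mm apart. Origin at the centre of its underside
- carabiner: bystander, leave alone; loose; origin under its middle, gold locking carabiner, 115 x 76 x 14 mm, lying on the shelf's top beside the button, at about (+20, +75) mm of the shelf
- swivel: bystander, leave alone; loose; origin under its middle, grey swivel with two eyes, 98 x 39 x 17 mm, lying on the bench
- ascender: bystander, leave alone; loose; origin under its middle, black handled ascender with a toothed cam, 195 x 75 x 24 mm, lying on the bench to the left of the shelf
- dish: bystander, leave alone; loose; origin under its middle, white porcelain dish, 90 mm diameter, 18 mm high
- descender: bystander, leave alone; loose; origin under its middle, figure-eight descender, 135 x 78 x 13 mm, lying on the bench
- pulley: bystander, leave alone; loose; origin under its middle, metal pulley, 108 x 50 x 26 mm, lying on the bench beyond the jars
There are look-alikes about, which are no part of the job. What is shaped like the jar but blue or yellow is not meant. Leave any orange look-alike of the lid alone.

How it is judged:
By the outcome, as a careful person would: the job done as asked, in the order asked, and still so for the second after the job is handed in, while the arm keeps its last pose, push and grip.
It also fails if it takes over 54 s, if anything falls off the work surface, if the arm or the gripper's body presses on something with over 40 N, if the wrist force passes 120 N, or if a joint passes its speed limit or range.

ROBOT

A 6-joint arm with a two-finger parallel gripper is mounted at the origin on the work surface. World frame = base frame: x ahead of the robot, y to its left, z up, the work surface at z = 0. Lengths are in mm, angles in rad, forces in N, time in s.
With the tool pointing down it reaches from about 400 to 925 mm from the base axis. Payload 12.5 kg.
Tool frame: the origin (TCP) lies midway between the tips of the shut fingers; the grasp point (between the pads) lies 19 mm behind it; z points along the fingers, y is the line along which they close (so a half turn about z gives the same grasp; the last joint's range is limited). The gripper opens to 95 mm and grips with 3 to 60 N. Pads are 20 mm wide; open, the fingers measure 119 mm over their backs; the gripper's body (75 mm by 180 mm) begins 59 mm behind the grasp point.
Start: joints at [-1.238, 0.491, 1.559, -0, 1.092, -0.106], TCP at [265.558, -565.797, 214.661] pointing down, gripper open.
Joint ranges: [-3.1, 3.1], [-0.84, 2.19], [0.05, 2.79], [-1.13, 4.28], [0.06, 2.93], [-2.69, 2.69]. Speed limits (rad/s): [2.22, 2.22, 2.79, 3.14, 3.14, 3.14].

INTERFACE

Orientations are given as [roll, pitch, yaw] about the fixed x, y, z axes, in that order (R = Rz(yaw) Ry(pitch) Rx(roll)).
In Python, from cell import * gives the robot as it stands. The module is installed in compiled form; this text tells all that it offers.
- The arm moves only by the tool arm_command, never from a script. Its arguments are lists of equal length, an entry for each row: "delta_pos": the shift along the world's x, y, z in units of 250 mm (1.0 is 250 mm), a list of three; "delta_rot": the turn, a rotation vector about the world's x, y, z in units of 90 degrees (1.0 is 90 degrees), a list of three; "claw": the closure, from 0 (fully open) to 1 (shut). In form: {"delta_pos": [[tx, ty, tz], ...], "delta_rot": [[wx, wy, wz], ...], "claw": [claw, ...]}. A call has exactly 5 rows; each row is the pose to reach, as a shift and turn from the pose commanded when the call began; what a row does not reach only later rows make up. A row lasts 1/12 s, in which the tool goes at most 41.7 mm and 7.16 degrees, less where a joint would pass 70% of its speed; a pose out of reach is approached as far as the arm can. A call with a number of a shift or a turn outside -1 to 1 is refused whole. A call with a gripper value outside its range is refused whole. The fingers move at their own pace and stop on an object; the grip force is fixed at half the most. Time passes only in rows, so rows that repeat a pose let the fingers close, or fill a call up. It gives the time, the measured TCP pose, the force, the opening and the grip force at its end, in the units of the state.
- state(): the state, without advancing time (a new reading comes with each control period).
- read_camera(name): name is "scene" or "top" or "wrist"; returns the picture (400x640x3 uint8, red, green, blue); there is no depth.
- calibration(name): a dict with "camera_matrix" (3x3 intrinsics, pixels), "k1" (the pictures are not rectified: a ray, as slopes to the right and down, at radius r is drawn at 1 + k1 r^2 times it, then the intrinsics apply), "T" (4x4, takes a point from camera to world coordinates). Camera axes: x right, y down, z forward; pixel columns grow to the right and rows downward; lengths in mm; the calibration is good to about 2 mm. A picture is of the moment at which its call begins: read the wrist's pose just before it. calibration takes no time and is no camera call; for the wrist camera it gives the pose at the moment of the call.
- job_done(): hands the job in; it is judged then, once.
The state is a dict: "t": time; "joints": joint angles; "qvel": joint speeds; "tau": joint torques, N m; "eef_pos": TCP position; "tcp_rot": TCP orientation; "ft_force": force on the tool from outside, world axes, zero at the start; "moment": the same for the moment, N m; "opening": opening from 0.0 (shut) to 1.0 (fully open); "grip_force": force on a finger pad.
Only numpy, scipy, OpenCV 4.12 (cv2) and the standard library are available. Lean on these libraries where they do the work, as an engineer would, in place of code of your own. Each camera call takes 0.05 s, during which the arm holds its last target. There are 200 camera calls.

## Working session

There is one attempt and no reset: what is moved stays moved. The work goes in short steps, Python scripts to look and compute and a tool call to move; the robot and the scene stay as the last step left them, time stands still between calls to the robot, and variables do not carry over. Pictures are saved under pics/ and viewed, at most 10 in all, crops included, and the job is handed in when it is done.

Besides the shell and the picture viewer there is one more tool, called after "Emit:" by a JSON object that holds its "method" and its "body". arm_command: Moves the arm, as the interface text tells. Shifts and turns lie within -1 to 1; 1 stands for 250 mm of shift or 90 degrees of turn. Its arguments: {"type":"object","properties":{"delta_pos":{"type":"array"},"delta_rot":{"type":"array"},"claw":{"type":"array"}},"required":["delta_pos","delta_rot","claw"]}

```bash
mkdir -p pics
cat > h.py <<'E'
from cell import *
import numpy as np, cv2
def snap(n,f):
    c=calibration(n); im=read_camera(n); cv2.imwrite('pics/'+f,im[:,:,::-1]); np.save('pics/'+f+'.npy',im); return im,c
def ray(c,u,v):
    K=np.array(c['camera_matrix']);k=c['k1'];T=np.array(c['T'])
    d=np.array([(u-K[0,2])/K[0,0],(v-K[1,2])/K[1,1]]);s=d.copy()
    for _ in range(20): s=d/(1+k*(s@s))
    return T[:3,3],T[:3,:3]@np.array([s[0],s[1],1.])
def atz(c,u,v,z):
    o,d=ray(c,u,v); return o+d*(z-o[2])/d[2]
def proj(c,p):
    K=np.array(c['camera_matrix']);T=np.array(c['T'])
    q=T[:3,:3].T@(np.array(p,float)-T[:3,3]);s=q[:2]/q[2];s=s*(1+c['k1']*(s@s))
    return K[0,0]*s[0]+K[0,2],K[1,1]*s[1]+K[1,2]
E
python3 - <<'E'
from h import *
s=state();print(s)
for n in('scene','top'):
    im,c=snap(n,n+'1.png');print(n,np.round(c['T'],3).tolist(),c['camera_matrix'],c['k1'])
E
```

```text
{'t': 0.0, 'joints': array([-1.23760770e+00,  4.91517856e-01,  1.55944721e+00, -1.73909231e-05,
        1.09167707e+00, -1.05579776e-01]), 'qvel': array([-0.00016454, -0.00075778, -0.00207875,  0.00062179, -0.00056822,
        0.00266688]), 'tau': array([-1.52541033e-03, -6.12652159e+01, -2.58180910e+01,  6.90798112e-02,
        4.82906832e-02, -7.32692388e-05]), 'eef_pos': array([ 265.46548559, -565.55792329,  214.08842399]), 'tcp_rot': array([-3.14054739e+00, -9.52601056e-05,  4.38776379e-01]), 'ft_force': array([-1.01125118, -0.73198805, -0.22699151]), 'moment': array([0.02702781, 0.03195381, 0.03091079]), 'grip_force': 0.0, 'opening': 0.9995880750282827}
scene [[0.774, 0.5, -0.39, 1006.416], [0.633, -0.593, 0.497, -545.154], [0.017, -0.631, -0.776, 1066.501], [0.0, 0.0, 0.0, 1.0]] [[471.55270716   0.         322.1490287 ]
 [  0.         471.55270716 202.09696269]
 [  0.           0.           1.        ]] -0.11381708047467601
top [[0.006, -0.993, 0.121, 321.241], [-1.0, -0.006, -0.006, 47.71], [0.006, -0.121, -0.993, 1508.587], [0.0, 0.0, 0.0, 1.0]] [[467.97277352   0.         312.23455685]
 [  0.         467.97277352 197.40749834]
 [  0.           0.           1.        ]] -0.040840892556006876
```

View pics/top1.png

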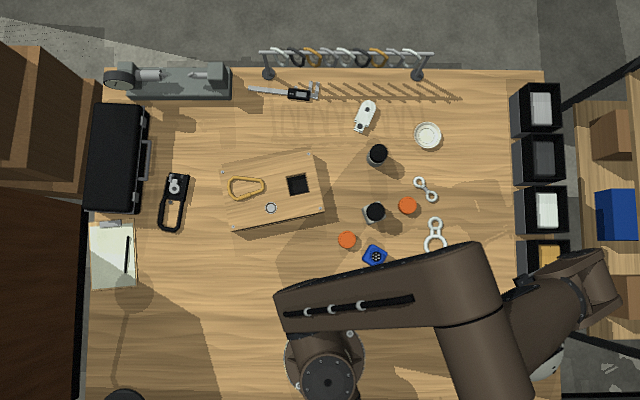

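View pics/scene1.png

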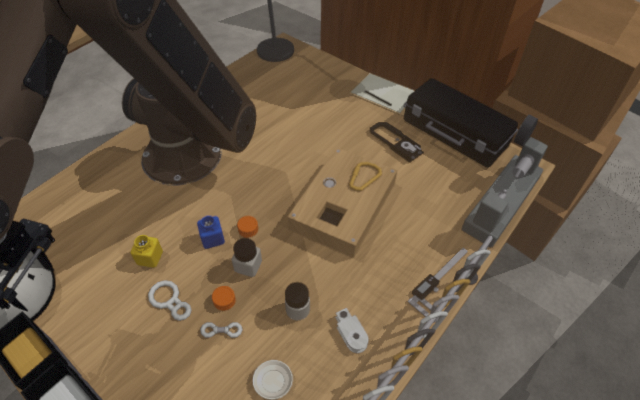

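Two black-lidded jars are candidates: scene (246,255) / top (375,212), and scene (297,300) / top (377,153). The first looks square-bodied. The orange lids and the blue and yellow jars are decoys. I'll confirm with a crop.

Run:
```python
from h import *
im=cv2.imread('pics/scene1.png');cv2.imwrite('pics/crop1.png',cv2.resize(im[215:335,200:340],None,fx=5,fy=5,interpolation=3)[:600,:800])
c=calibration('top')
for n,u,v,z in[('near',375,211,90),('far',378,152,90),('orange1',347,240,28),('or2',407,206,28),('well',298,184,60),('blue',375,255,60),('cnr',221,162,60),('cnr',309,149,60),('cnr',323,211,60),('cnr',231,231,60)]:print(n,atz(c,u,v,z).round(1))
c=calibration('scene')
for n,u,v,z in[('near',246,245,90),('far',297,288,90)]:print(n,atz(c,u,v,z).round(1))
c=calibration('wrist');print(np.round(c['T'],3),c['camera_matrix'])
```

```text
near [ 453.6 -151.9   90. ]
far [ 637.1 -163.2   90. ]
orange1 [367.  -71.2  28. ]
or2 [ 476.  -263.1   28. ]
well [539.7  84.3  60. ]
blue [ 320.4 -154.8   60. ]
cnr [608.2 327.5  60. ]
cnr [651.7  50.6  60. ]
cnr [455.4   5.8  60. ]
cnr [391.5 290.1  60. ]
near [ 457.9 -148.3   90. ]
far [ 634.4 -157.4   90. ]
[[ 4.25000e-01 -8.75000e-01 -2.33000e-01  3.31362e+02]
 [-9.05000e-01 -4.11000e-01 -1.08000e-01 -5.33739e+02]
 [-2.00000e-03  2.56000e-01 -9.67000e-01  3.82858e+02]
 [ 0.00000e+00  0.00000e+00  0.00000e+00  1.00000e+00]] [[288.90228369   0.         318.00605636]
 [  0.         288.90228369 196.17878904]
 [  0.           0.           1.        ]]
```

View pics/crop1.png

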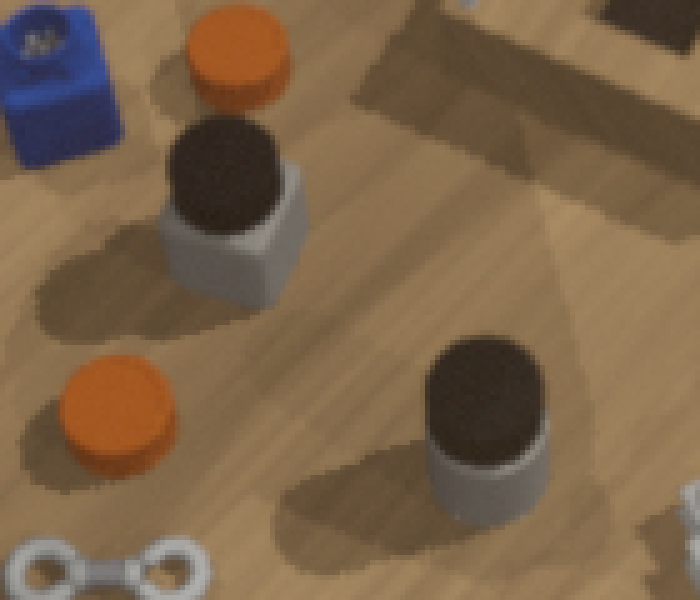

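The upper-left jar in the crop (crop (225,170), scene (246,255)) has a square grey body and a black lid, so it is the target. The other, at crop (485,400), is round. I'm moving the wrist camera over the square jar.

Emit:
{"method": "arm_command", "body": {"delta_pos": [[0.05, 0.155, 0.02], [0.1, 0.31, 0.04], [0.16, 0.47, 0.06], [0.21, 0.63, 0.08], [0.26, 0.78, 0.1]], "delta_rot": [[0, 0, 0], [0, 0, 0], [0, 0, 0], [0, 0, 0], [0, 0, 0]], "claw": [0, 0, 0, 0, 0]}}

```text
t: 0.52
eef_pos: [330.5, -368.9, 239.5]
tcp_rot: [-3.141, 0.0, 0.438]
ft_force: [1.0, 0.6, -0.4]
opening: 0.998
grip_force: 0.0
```

Emit:
{"method": "arm_command", "body": {"delta_pos": [[0.05, 0.155, 0], [0.1, 0.31, 0], [0.16, 0.47, 0], [0.21, 0.63, 0], [0.24, 0.76, 0]], "delta_rot": [[0, 0, 0], [0, 0, 0], [0, 0, 0], [0, 0, 0], [0, 0, 0]], "claw": [0, 0, 0, 0, 0]}}

```text
t: 0.93
eef_pos: [390.8, -178.5, 239.6]
tcp_rot: [-3.141, -0.0, 0.439]
ft_force: [1.4, -1.4, -0.6]
opening: 0.999
grip_force: 0.0
```

Emit:
{"method": "arm_command", "body": {"delta_pos": [[0, 0, 0], [0, 0, 0], [0, 0, 0], [0, 0, 0], [0, 0, 0]], "delta_rot": [[0, 0, 0], [0, 0, 0], [0, 0, 0], [0, 0, 0], [0, 0, 0]], "claw": [0, 0, 0, 0, 0]}}

```text
t: 1.35
eef_pos: [390.3, -181.9, 239.5]
tcp_rot: [-3.141, 0.0, 0.437]
ft_force: [0.2, -0.1, -0.7]
opening: 1.001
grip_force: 0.0
```

Run:
```python
from h import *
s=state();print(s['t'],s['eef_pos'],s['tcp_rot'],np.abs(s['qvel']).max())
im,c=snap('wrist','w1.png');np.save('pics/w1T.npy',c['T']);print(c['k1'],np.round(c['T'],3).tolist())
```

```text
1.35 [ 390.3037063  -181.88559798  239.47409487] [-3.14145594e+00  2.48000149e-04  4.37036499e-01] 0.004151306178015308
-0.03396198354731158 [[0.424, -0.875, -0.233, 456.234], [-0.906, -0.41, -0.108, -150.02], [-0.001, 0.257, -0.967, 408.215], [0.0, 0.0, 0.0, 1.0]]
```

View pics/w1.png

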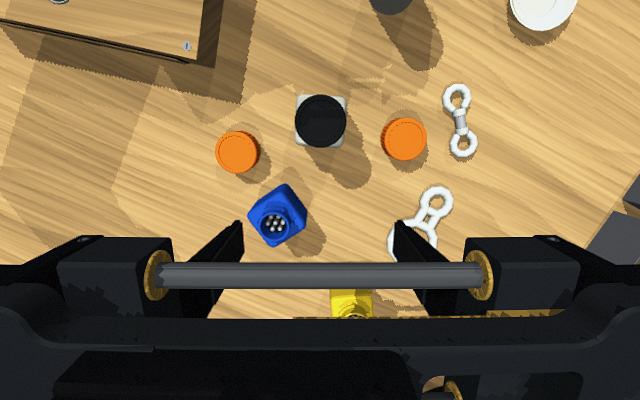

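The wrist view shows the square jar under the camera at (320,120), with grey corners showing round the black lid. Orange look-alikes sit at (238,152) and (404,139). Next I measure its yaw and look at the well from the same geometry.

Emit:
{"method": "arm_command", "body": {"delta_pos": [[0.06, 0.155, 0], [0.12, 0.31, 0], [0.18, 0.47, 0], [0.24, 0.63, 0], [0.3, 0.78, 0]], "delta_rot": [[0, 0, 0], [0, 0, 0], [0, 0, 0], [0, 0, 0], [0, 0, 0]], "claw": [0, 0, 0, 0, 0]}}

```text
t: 1.82
eef_pos: [465.6, 14.5, 239.7]
tcp_rot: [3.141, -0.0, 0.437]
ft_force: [1.0, 0.2, -0.2]
opening: 1.001
grip_force: 0.0
```

Emit:
{"method": "arm_command", "body": {"delta_pos": [[0.03, 0.1, 0], [0.04, 0.16, 0], [0.04, 0.16, 0], [0.04, 0.16, 0], [0.04, 0.16, 0]], "delta_rot": [[0, 0, 0], [0, 0, 0], [0, 0, 0], [0, 0, 0], [0, 0, 0]], "claw": [0, 0, 0, 0, 0]}}

```text
t: 2.23
eef_pos: [475.1, 52.3, 239.5]
tcp_rot: [3.142, 0.0, 0.438]
ft_force: [0.3, 0.3, 0.2]
opening: 0.999
grip_force: 0.0
```

Run:
```python
from h import *
s=state();print(s['t'],s['eef_pos'],s['tcp_rot'],np.abs(s['qvel']).max())
im,c=snap('wrist','w2.png');np.save('pics/w2T.npy',c['T'])
# jar from w1
c1=dict(c,T=np.load('pics/w1T.npy'));a=np.load('pics/w1.png.npy').astype(int)
x0,y0=280,80;r=a[y0:165,x0:365];mx,mn=r.max(2),r.min(2)
blk=((mx<50)).astype(np.uint8)
def big(m):
    m=cv2.morphologyEx(m.astype(np.uint8),cv2.MORPH_OPEN,np.ones((3,3)));n,l,st,ce=cv2.connectedComponentsWithStats(m);i=1+st[1:,4].argmax();return (l==i).astype(np.uint8),st[i],ce[i]
m,st,ce=big(blk);print('lid',st,ce+[x0,y0]);u,v=ce+[x0,y0]
print('lid centre top z90',atz(c1,u,v,90).round(1))
grey=((mx-mn<28)&(mn>110)).astype(np.uint8)
uni=cv2.morphologyEx(grey|m,cv2.MORPH_CLOSE,np.ones((3,3)));b,st,_=big(uni)
ys,xs=np.nonzero(b);P=np.array([atz(c1,x+x0,y+y0,60)[:2] for x,y in zip(xs,ys)],np.float32)
print('body',st,cv2.minAreaRect(P))
for r4 in grey[10:72:1]: print(''.join('#' if q else '.' for q in r4[8:75]))
```

```text
2.2333 [475.13569405  52.34326081 239.5206681 ] [3.14150324e+00 4.19523740e-04 4.37906949e-01] 0.00958814559309246
lid [  15   15   51   52 2082] [320.04755043 120.62776177]
lid centre top z90 [ 456.2 -152.2   90. ]
body [  15   14   51   53 2458] ((455.7708435058594, -152.6710205078125), (58.58051681518555, 58.897891998291016), 21.83736228942871)
...................................................................
...................................................................
...................................................................
...................................................................
...............######..............................................
............#############..........................................
..........#############...................#######..................
..........###########.......................###########............
.........##########...........................##########...........
.........#########.............................##########..........
.........#######.................................########..........
..
[... 2765 characters left out ...]
..#####.............
........#########...............................######.............
.........#########.............................#######.............
............#######..........................########..............
...........................................#########...............
..........................................#........................
...................................................................
...................................................................
...................................................................
...................................................................
...................................................................
```

View pics/w2.png

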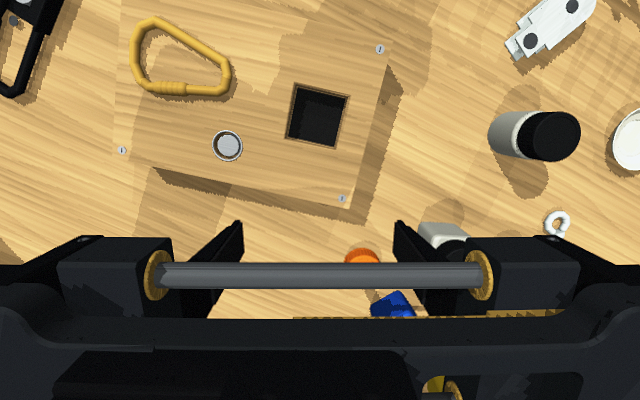

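The wrist view shows the empty well at about (318,115), the button at (228,145), and shelf corner screws at (122,150), (342,198) and (380,48). Next I fit the well outline and yaw.

Run:
```python
from h import *
c=dict(calibration('wrist'),T=np.load('pics/w2T.npy'));a=np.load('pics/w2.png.npy').astype(int)
g=a.sum(2)//3;x0,y0=280,75
for T in(45,70,90,110,125):
    m=(g[75:155,280:355]<T).astype(np.uint8);n,l,st,ce=cv2.connectedComponentsWithStats(m);i=1+st[1:,4].argmax();b=l==i
    ys,xs=np.nonzero(b);P=np.array([atz(c,x+x0,y+y0,60)[:2] for x,y in zip(xs,ys)],np.float32);print(T,st[i],cv2.minAreaRect(P))
# refine screws
S=[]
for u,v in[(122,150),(342,198),(380,48)]:
    p=atz(c,u,v,60);S.append(p);print(p.round(1))
for i,j in((0,1),(1,2)):
    d=S[j]-S[i];print(np.linalg.norm(d),np.degrees(np.arctan2(d[1],d[0])))
ct=calibration('top');
p=atz(c,228,145.5,60);print('button',p)
r=cv2.resize(a[65:165,265:370].astype(np.uint8)[:,:,::-1],None,fx=6,fy=6,interpolation=0);cv2.imwrite('pics/well.png',r)
```

```text
45 [   8   12   57   59 2382] ((542.1217651367188, 87.90667724609375), (56.733638763427734, 55.94346237182617), 12.392576217651367)
70 [   5    9   63   63 2682] ((542.2776489257812, 88.87130737304688), (61.225616455078125, 61.71685028076172), 11.751962661743164)
90 [   5    8   64   64 2829] ((542.146728515625, 89.15057373046875), (63.41952896118164, 63.379981994628906), 11.701678276062012)
110 [   4    8   66   66 2977] ((543.1904296875, 88.24380493164062), (63.91023254394531, 65.08746337890625), 13.27542781829834)
125 [   4    7   66   68 3120] ((542.9214477539062, 88.33766174316406), (65.0201644897461, 65.64781188964844), 12.515864372253418)
[408.6 285.8  60. ]
[467.8  17.1  60. ]
[640.2  55.1  60. ]
275.16463111226744 -77.58245970920302
176.51746439766936 12.44247677343864
button [468.32562688 169.37804941  60.        ]
```

View pics/well.png

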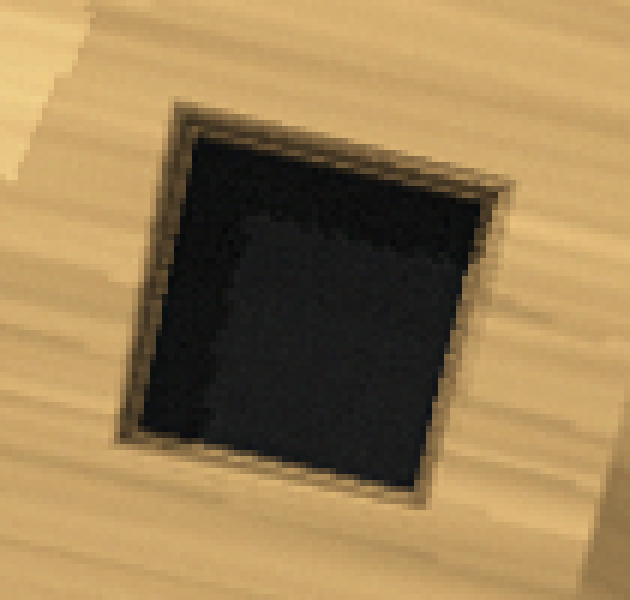

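Shelf yaw is 12.4° and the well centre is about (542.7, 87.9), from both the screws and the outline. The jar is at (456, -152.4) with yaw 21.8°, so it needs a -9.4° turn on the way. Now moving above the jar.

Emit:
{"method": "arm_command", "body": {"delta_pos": [[-0.015, -0.164, 0], [-0.031, -0.328, 0], [-0.046, -0.492, 0], [-0.061, -0.656, 0], [-0.0765, -0.819, 0]], "delta_rot": [[0, 0, 0], [0, 0, 0], [0, 0, 0], [0, 0, 0], [0, 0, 0]], "claw": [0, 0, 0, 0, 0]}}

```text
t: 2.7
eef_pos: [455.0, -154.3, 239.9]
tcp_rot: [3.141, -0.0, 0.437]
ft_force: [1.3, 0.6, 0.1]
opening: 1.0
grip_force: 0.0
```

Emit:
{"method": "arm_command", "body": {"delta_pos": [[0, 0, -0.12], [0, 0, -0.24], [0, 0, -0.36], [0, 0, -0.42], [0, 0, -0.42]], "delta_rot": [[0, 0, 0], [0, 0, 0], [0, 0, 0], [0, 0, 0], [0, 0, 0]], "claw": [0, 0, 0, 0, 0]}}

```text
t: 3.12
eef_pos: [454.2, -152.1, 132.1]
tcp_rot: [-3.138, 0.003, 0.436]
ft_force: [0.3, -1.0, 0.8]
opening: 1.0
grip_force: 0.0
```

Run:
```python
from h import *
s=state();print(s['t'],s['eef_pos'],s['tcp_rot'],s['ft_force'],np.abs(s['qvel']).max())
im,c=snap('wrist','w3.png')
# where is the lid vs expected
print(proj(c,(456,-152.4,90)))
```

```text
3.1167 [ 454.24113559 -152.0721823   132.05690473] [-3.13776933  0.00323205  0.43643625] [ 0.30628154 -1.00583325  0.82712684] 0.081160422350994
(np.float64(320.987558162266), np.float64(215.92415106766754))
```

View pics/w3.png

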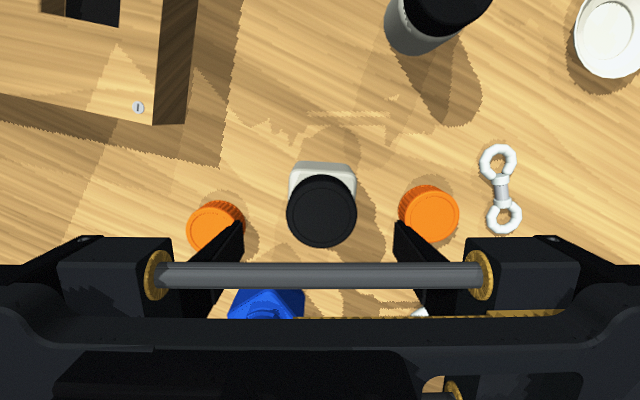

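Lid at (321,212) sits centred between the fingertips (about 240 and 396). I'll settle, then check the fore-aft offset.

Emit:
{"method": "arm_command", "body": {"delta_pos": [[0.006, -0.001, 0], [0.006, -0.001, 0], [0.006, -0.001, 0], [0.006, -0.001, 0], [0.006, -0.001, 0]], "delta_rot": [[0, 0, 0], [0, 0, 0], [0, 0, 0], [0, 0, 0], [0, 0, 0]], "claw": [0, 0, 0, 0, 0]}}

```text
t: 3.58
eef_pos: [457.8, -151.7, 135.3]
tcp_rot: [3.141, -0.001, 0.439]
ft_force: [-0.3, 0.1, -0.3]
opening: 1.0
grip_force: 0.0
```

```bash
cat >> h.py <<'E'
def lid(im,z,x0,y0,x1,y1,T,c,thr=50):
    c=dict(c,T=T);m=(im[y0:y1,x0:x1].max(2)<thr).astype(np.uint8);m=cv2.morphologyEx(m,cv2.MORPH_OPEN,np.ones((5,5)))
    n,l,st,ce=cv2.connectedComponentsWithStats(m);i=1+st[1:,4].argmax();k,_=cv2.findContours((l==i).astype(np.uint8),0,1)
    return st[i],max(k,key=len)[:,0,:]+[x0,y0]
E
python3 - <<'E'
from h import *
s=state();print(s['t'],s['eef_pos'],s['tcp_rot'],np.abs(s['qvel']).max())
im,c=snap('wrist','w4.png')
from scipy.optimize import least_squares
th=np.linspace(0,2*np.pi,400)
def fit(im,c,box):
    st,k=lid(im,90,*box,c['T'],c)
    def hull(p):
        q=[proj(c,(p[0]+28*np.cos(t),p[1]+28*np.sin(t),zz)) for zz in(90,62) for t in th[::8]]
        return cv2.convexHull(np.array(q,np.float32))
    f=lambda p:[cv2.pointPolygonTest(hull(p),(float(a+.0),float(b)),True) for a,b in k[::3]]
    r=least_squares(f,[456,-152.4],diff_step=1e-4);print(st,r.x.round(2),np.sqrt(np.mean(r.fun**2)))
c1=dict(c,T=np.load('pics/w1T.npy'))
fit(np.load('pics/w1.png.npy'),c1,(285,90,360,155))
fit(im,c,(270,150,375,255))
E
```

```text
3.5833 [ 457.82010471 -151.66591013  135.31763666] [ 3.14053075e+00 -7.65583640e-04  4.38963725e-01] 0.005264627053657871
[  10    5   51   52 2082] [ 455.6  -152.46] 1.2939567630692042
[  15   28   69   72 3891] [ 456.48 -152.23] 1.713294492978799
```

Both views agree on the lid at (456.1, -152.3). Descending and gripping.

Emit:
{"method": "arm_command", "body": {"delta_pos": [[-0.007, -0.0025, -0.09], [-0.007, -0.0025, -0.18], [-0.007, -0.0025, -0.25], [-0.007, -0.0025, -0.284], [-0.007, -0.0025, -0.284]], "delta_rot": [[0, 0, 0], [0, 0, 0], [0, 0, 0], [0, 0, 0], [0, 0, 0]], "claw": [0, 0, 0, 0, 0]}}

```text
t: 4.05
eef_pos: [455.3, -152.0, 62.4]
tcp_rot: [-3.14, 0.002, 0.439]
ft_force: [0.3, 0.2, -0.1]
opening: 1.002
grip_force: 0.0
```

Emit:
{"method": "arm_command", "body": {"delta_pos": [[0, 0, 0], [0, 0, 0], [0, 0, 0], [0, 0, 0], [0, 0, 0]], "delta_rot": [[0, 0, 0], [0, 0, 0], [0, 0, 0], [0, 0, 0], [0, 0, 0]], "claw": [0, 0, 0, 0, 0]}}

```text
t: 4.47
eef_pos: [456.1, -152.3, 64.3]
tcp_rot: [3.141, -0.001, 0.439]
ft_force: [0.5, 0.3, -0.6]
opening: 0.999
grip_force: 0.0
```

Emit:
{"method": "arm_command", "body": {"delta_pos": [[0, 0, 0], [0, 0, 0], [0, 0, 0], [0, 0, 0], [0, 0, 0]], "delta_rot": [[0, 0, 0], [0, 0, 0], [0, 0, 0], [0, 0, 0], [0, 0, 0]], "claw": [0.2, 0.4, 1, 1, 1]}}

```text
t: 4.88
eef_pos: [455.9, -152.2, 63.6]
tcp_rot: [3.141, 0.0, 0.439]
ft_force: [0.0, 0.0, 0.2]
opening: 0.704
grip_force: 0.0
```

Emit:
{"method": "arm_command", "body": {"delta_pos": [[0, 0, 0], [0, 0, 0], [0, 0, 0], [0, 0, 0], [0, 0, 0]], "delta_rot": [[0, 0, 0], [0, 0, 0], [0, 0, 0], [0, 0, 0], [0, 0, 0]], "claw": [1, 1, 1, 1, 1]}}

```text
t: 5.3
eef_pos: [456.1, -152.5, 63.7]
tcp_rot: [3.141, -0.0, 0.439]
ft_force: [0.4, -2.4, 0.0]
opening: 0.58
grip_force: 30.0
```

Emit:
{"method": "arm_command", "body": {"delta_pos": [[0, 0, 0.05], [0, 0, 0.12], [0, 0, 0.2], [0, 0, 0.28], [0, 0, 0.28]], "delta_rot": [[0, 0, 0], [0, 0, 0], [0, 0, 0], [0, 0, 0], [0, 0, 0]], "claw": [1, 1, 1, 1, 1]}}

```text
t: 5.72
eef_pos: [456.6, -152.5, 136.1]
tcp_rot: [3.139, -0.002, 0.439]
ft_force: [0.4, -0.8, -4.0]
opening: 0.58
grip_force: 30.0
```

Run:
```python
from h import *
s=state();print(s)
im,c=snap('wrist','w5.png');snap('scene','s5.png')
a=cv2.imread('pics/w5.png')[100:300,200:440];b=cv2.imread('pics/s5.png')[130:330,150:390]
cv2.imwrite('pics/c5.png',cv2.resize(np.hstack([a,b]),(800,333)))
```

```text
{'t': 5.7167, 'joints': array([-4.59629725e-01,  3.97191375e-01,  1.99355734e+00,  1.59843000e-04,
        7.47309757e-01,  6.72273066e-01]), 'qvel': array([-0.00335725,  0.05408857,  0.04612151,  0.00049534, -0.09733134,
        0.00035724]), 'tau': array([ 7.68900616e-03, -4.97525990e+01, -1.89638954e+01,  3.98643175e-02,
        1.09524284e+00, -4.12553389e-03]), 'eef_pos': array([ 456.60737168, -152.45075756,  136.06113955]), 'tcp_rot': array([ 3.13889539e+00, -2.28628804e-03,  4.38779563e-01]), 'ft_force': array([ 0.39518895, -0.76697266, -4.04807479]), 'moment': array([-0.04839579, -0.06730141, -0.07236652]), 'grip_force': 29.99557180388365, 'opening': 0.5797184027882409}
```

View pics/c5.png

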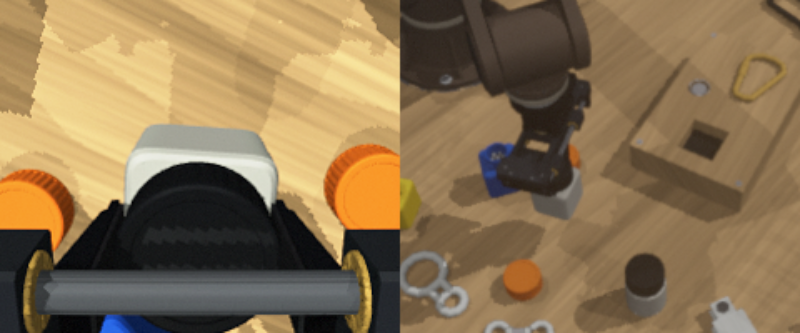

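Jar is held by its tight lid (grip 30 N, opening 55 mm). The left panel shows the body clear of the orange lids and level, with yaw as measured. Carrying it to above the well with a -9.4° turn.

Emit:
{"method": "arm_command", "body": {"delta_pos": [[0.04, 0.11, 0.04], [0.08, 0.23, 0.06], [0.13, 0.36, 0.06], [0.18, 0.5, 0.06], [0.23, 0.64, 0.06]], "delta_rot": [[0, 0, -0.02], [0, 0, -0.04], [0, 0, -0.06], [0, 0, -0.08], [0, 0, -0.1044]], "claw": [1, 1, 1, 1, 1]}}

```text
t: 6.23
eef_pos: [512.9, 9.4, 146.9]
tcp_rot: [-3.141, 0.002, 0.273]
ft_force: [0.4, -0.1, -3.8]
opening: 0.58
grip_force: 30.0
```

Emit:
{"method": "arm_command", "body": {"delta_pos": [[0.04, 0.12, 0], [0.08, 0.22, 0], [0.106, 0.29, 0], [0.1156, 0.321, 0], [0.1156, 0.321, 0]], "delta_rot": [[0, 0, 0], [0, 0, 0], [0, 0, 0], [0, 0, 0], [0, 0, 0]], "claw": [1, 1, 1, 1, 1]}}

```text
t: 6.65
eef_pos: [541.8, 89.3, 146.8]
tcp_rot: [-3.141, 0.003, 0.277]
ft_force: [-0.8, 0.2, -4.0]
opening: 0.577
grip_force: 30.0
```

Emit:
{"method": "arm_command", "body": {"delta_pos": [[0, 0, 0], [0, 0, 0], [0, 0, 0], [0, 0, 0], [0, 0, 0]], "delta_rot": [[0, 0, 0], [0, 0, 0], [0, 0, 0], [0, 0, 0], [0, 0, 0]], "claw": [1, 1, 1, 1, 1]}}

```text
t: 7.07
eef_pos: [542.2, 87.3, 148.7]
tcp_rot: [3.141, -0.0, 0.274]
ft_force: [0.0, 1.3, -3.7]
opening: 0.581
grip_force: 30.0
```

Run:
```python
from h import *
s=state();print(s['t'],s['eef_pos'],s['tcp_rot'],s['ft_force'])
im,c=snap('wrist','w6.png');snap('top','t6.png');np.save('pics/w6T.npy',c['T'])
p=im.copy()
def box(p,img,h,z,yaw,col,ctr):
    a=np.radians(yaw);R=np.array([[np.cos(a),-np.sin(a)],[np.sin(a),np.cos(a)]])
    q=[proj(c,(*(np.array(ctr)+R@np.array(v)*h),z)) for v in((1,1),(1,-1),(-1,-1),(-1,1))]
    cv2.polylines(img,[np.int32(np.array(q)*16)],True,col,1,cv2.LINE_AA,4)
e=s['eef_pos'];box(0,p,30,e[2]-4,12.4,(255,0,0),e[:2]);box(0,p,33.5,60,12.4,(0,255,0),(542.7,87.9))
cv2.imwrite('pics/c6.png',cv2.resize(p[110:290,220:420,::-1],None,fx=3.3,fy=3.3,interpolation=2))
```

```text
7.0667 [542.18064685  87.31037831 148.72682281] [ 3.14146900e+00 -6.26785148e-05  2.73774983e-01] [ 0.02661724  1.31560444 -3.72663778]
```

View pics/c6.png

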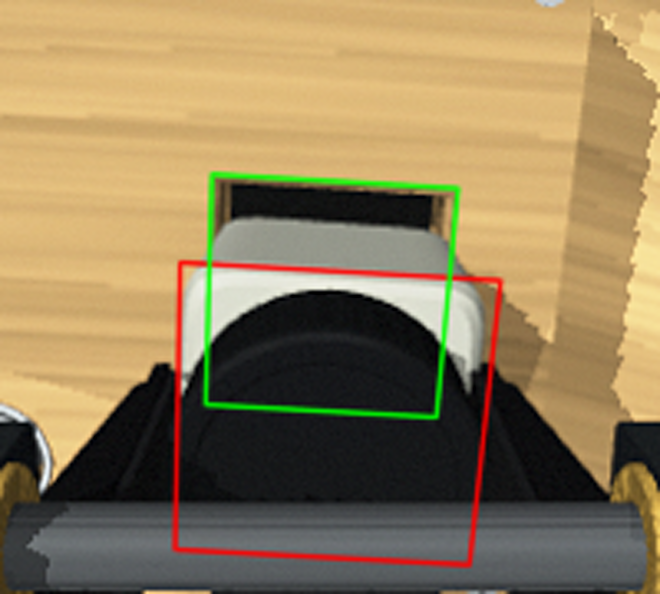

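The predicted well (green) matches the picture exactly, and the jar (red, level) lines up with it in yaw and centre. Inserting gently.

Emit:
{"method": "arm_command", "body": {"delta_pos": [[0.002, 0.0024, -0.04], [0.002, 0.0024, -0.08], [0.002, 0.0024, -0.1], [0.002, 0.0024, -0.115], [0.002, 0.0024, -0.13]], "delta_rot": [[0, 0, 0], [0, 0, 0], [0, 0, 0], [0, 0, 0], [0, 0, 0]], "claw": [1, 1, 1, 1, 1]}}

```text
t: 7.58
eef_pos: [544.6, 88.8, 116.8]
tcp_rot: [3.141, -0.004, 0.275]
ft_force: [5.6, 0.5, 14.3]
opening: 0.582
grip_force: 30.0
```

Emit:
{"method": "arm_command", "body": {"delta_pos": [[0, 0, 0], [0, 0, 0], [0, 0, 0], [0, 0, 0], [0, 0, 0]], "delta_rot": [[0, 0, 0], [0, 0, 0], [0, 0, 0], [0, 0, 0], [0, 0, 0]], "claw": [1, 1, 1, 1, 1]}}

```text
t: 8.0
eef_pos: [544.3, 88.5, 117.0]
tcp_rot: [3.14, -0.004, 0.275]
ft_force: [4.1, -1.4, 5.3]
opening: 0.58
grip_force: 30.0
```

Jar is 7 mm in and the wall is pushing it toward +x. I'll comply by shifting and then continue.

Emit:
{"method": "arm_command", "body": {"delta_pos": [[0.005, 0, 0], [0.007, 0, 0], [0.007, 0, -0.005], [0.007, 0, -0.01], [0.007, 0, -0.015]], "delta_rot": [[0, 0, 0], [0, 0, 0], [0, 0, 0], [0, 0, 0], [0, 0, 0]], "claw": [1, 1, 1, 1, 1]}}

```text
t: 8.42
eef_pos: [547.5, 89.0, 114.4]
tcp_rot: [3.14, -0.008, 0.274]
ft_force: [9.0, 2.5, 19.9]
opening: 0.582
grip_force: 30.0
```

Run:
```python
from h import *
s=state();print(s['t'],s['eef_pos'],s['tcp_rot'],s['ft_force'],s['moment'])
```

```text
8.4167 [547.50537611  89.00347685 114.43141688] [ 3.14018185 -0.00778885  0.2744895 ] [ 9.01691342  2.45683638 19.87131352] [ 0.46474568 -1.29723494 -0.02635991]
```

Run:
```python
from h import *
c=dict(calibration('wrist'),T=np.load('pics/w6T.npy'))
a=np.radians(12.43);X=np.array([np.cos(a),np.sin(a)]);Y=np.array([-X[1],X[0]]);ctr=np.array([542.2,87.3])
b=148.7-63.9
f=lambda p:((p[0]-220)*3.3,(p[1]-110)*3.3)
for z in(b,b+60):
  for off in(-3,0,3):
    print(z,off,[tuple(np.round(f(proj(c,(*(ctr+X*(30+off)+Y*y),z))))) for y in(20,0,-20)])
# edges along image column through jar front, in w6
im=np.load('pics/w6.png.npy').astype(int).sum(2)//3
for col in(300,320,340): print(col,im[160:205,col].tolist())
```

```text
84.79999999999998 -3 [(np.float64(254.0), np.float64(219.0)), (np.float64(335.0), np.float64(223.0)), (np.float64(415.0), np.float64(228.0))]
84.79999999999998 0 [(np.float64(255.0), np.float64(207.0)), (np.float64(336.0), np.float64(211.0)), (np.float64(416.0), np.float64(216.0))]
84.79999999999998 3 [(np.float64(255.0), np.float64(195.0)), (np.float64(336.0), np.float64(199.0)), (np.float64(417.0), np.float64(204.0))]
144.79999999999998 -3 [(np.float64(232.0), np.float64(280.0)), (np.float64(338.0), np.float64(286.0)), (np.float64(445.0), np.float64(291.0))]
144.79999999999998 0 [(np.float64(232.0), np.float64(264.0)), (np.float64(339.0), np.float64(270.0)), (np.float64(446.0), np.float64(276.0))]
144.79999999999998 3 [(np.float64(233.0), np.float64(248.0)), (np.float64(340.0), np.float64(254.0)), (np.float64(448.0), np.float64(260.0))]
300 [173, 174, 178, 168, 125, 86, 31, 17, 18, 14, 16, 18, 19, 15, 15, 38, 106, 151, 146, 149, 143, 148, 147, 146, 147, 146, 145, 145, 143, 156, 183, 188, 200, 223, 228, 227, 226, 216, 218, 221, 216, 154, 1, 12, 18]
320 [171, 174, 174, 174, 166, 130, 81, 44, 13, 15, 20, 17, 20, 18, 16, 15, 20, 88, 153, 147, 146, 147, 146, 145, 146, 145, 148, 147, 147, 147, 148, 174, 190, 191, 209, 229, 228, 182, 4, 23, 16, 12, 16, 19, 15]
340 [169, 171, 174, 173, 173, 174, 143, 102, 84, 11, 18, 17, 18, 19, 15, 19, 17, 18, 64, 128, 148, 148, 146, 147, 146, 147, 145, 145, 143, 147, 145, 144, 159, 193, 188, 202, 226, 228, 227, 225, 215, 213, 199, 52, 7]
```

Vertical and +x forces are rising, so I'll look before pushing further. One composite picture of wrist and scene.

Run:
```python
from h import *
im,c=snap('wrist','w7.png');s,cs=snap('scene','s7.png');np.save('pics/w7T.npy',c['T']);t,ct=snap('top','t7.png')
a=im[100:290,215:425,::-1].copy();b=s[130:250,280:410,::-1]
cv2.imwrite('pics/c7.png',np.hstack([cv2.resize(a,(400,362),interpolation=2),cv2.resize(b,(392,362),interpolation=2)]))
print(proj(cs,(542.7,87.9,60)))
```

```text
(np.float64(331.499712942518), np.float64(212.37711552468835))
```

View pics/c7.png

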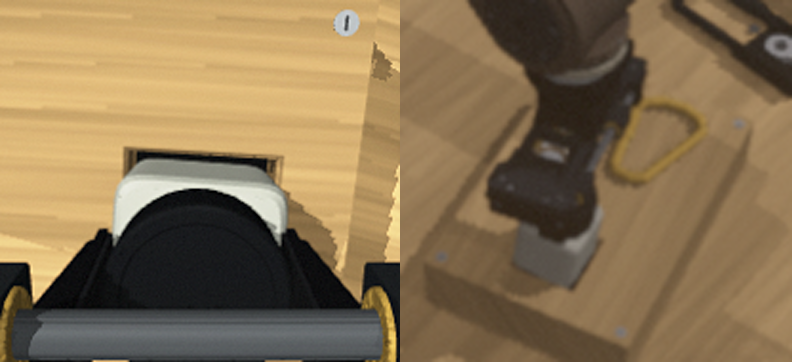

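The left panel shows the well's +x rim gap at (205,155) and the front face gone. The jar has pivoted in the pads, with its top toward +x and its foot caught on the -x rim. Backing it out to measure the tilt.

Emit:
{"method": "arm_command", "body": {"delta_pos": [[0, 0, 0.03], [0, 0, 0.06], [0, 0, 0.1], [0, 0, 0.12], [0, 0, 0.12]], "delta_rot": [[0, 0, 0], [0, 0, 0], [0, 0, 0], [0, 0, 0], [0, 0, 0]], "claw": [1, 1, 1, 1, 1]}}

```text
t: 8.98
eef_pos: [544.6, 88.6, 143.5]
tcp_rot: [3.141, -0.001, 0.275]
ft_force: [0.6, -0.3, -4.5]
opening: 0.579
grip_force: 30.0
```

Emit:
{"method": "arm_command", "body": {"delta_pos": [[0, 0, 0], [0, 0, 0], [0, 0, 0], [0, 0, 0], [0, 0, 0]], "delta_rot": [[0, 0, 0], [0, 0, 0], [0, 0, 0], [0, 0, 0], [0, 0, 0]], "claw": [1, 1, 1, 1, 1]}}

```text
t: 9.4
eef_pos: [544.4, 88.6, 142.1]
tcp_rot: [-3.142, 0.001, 0.275]
ft_force: [0.3, 0.1, -3.7]
opening: 0.582
grip_force: 30.0
```

Run:
```python
from h import *
s=state();print(s['t'],s['eef_pos'],s['tcp_rot'],s['ft_force'])
im,c=snap('wrist','w8.png');np.save('pics/w8T.npy',c['T'])
g=im.astype(int).sum(2)//3;g6=np.load('pics/w6.png.npy').astype(int).sum(2)//3
for col in(300,320,340): print(col,g[150:205,col].tolist())
r=range(240,400)
for row in (185,190,195,200): print(row,''.join('#' if v>205 else '+' if v>120 else '.' for v in g[row,260:380]), )
s,cs=snap('scene','s8.png')
```

```text
9.4 [544.3974393   88.57620601 142.10117191] [-3.14154264e+00  5.57959017e-04  2.74767986e-01] [ 0.33604692  0.13477022 -3.72126448]
300 [171, 173, 167, 160, 161, 162, 164, 168, 175, 175, 172, 170, 166, 171, 175, 175, 177, 168, 118, 80, 10, 17, 15, 16, 17, 16, 15, 17, 15, 31, 92, 145, 137, 135, 137, 137, 138, 137, 136, 135, 152, 185, 182, 200, 225, 222, 222, 223, 224, 226, 220, 158, 0, 12, 18]
320 [171, 172, 172, 169, 163, 164, 166, 166, 170, 176, 176, 170, 170, 170, 172, 174, 173, 177, 165, 124, 87, 30, 14, 17, 18, 17, 19, 18, 16, 18, 11, 66, 135, 139, 137, 138, 137, 136, 139, 136, 138, 142, 165, 183, 190, 216, 229, 203, 41, 18, 16, 12, 13, 14, 13]
340 [174, 172, 169, 168, 169, 162, 160, 168, 170, 171, 174, 174, 171, 166, 169, 170, 175, 174, 176, 168, 130, 98, 35, 12, 15, 15, 19, 17, 16, 19, 22, 20, 32, 88, 145, 137, 138, 138, 139, 137, 139, 137, 134, 147, 181, 180, 197, 224, 224, 224, 223, 225, 218, 156, 13]
185 ++++++++++++++++++++++++++++++++++++++++++++++++++++++++++++++++++++++++++++++++++++++++++..+...++++++++++++++++++++++++
190 ++++++++++++++++++++++++++++++++++++++++++++++++++++++++++++++++++++++++++++++++++++++++++++++...+++++++++++++++++++++++
195 +++++++++++++++++++############################################++++++++++++++++++++++++++++++++++++..+++++++++++++++++++
200 +++++++++++++++++########################+++.............................++#########################+++++....+++++++++++
```

Run:
```python
from h import *
from scipy.optimize import least_squares
c0=calibration('wrist')
def run(n,T,tcp,jar,yaw,base):
    c=dict(c0,T=T);g=np.load(f'pics/{n}.png.npy').astype(int).sum(2)//3
    a=np.radians(yaw);X=np.array([np.cos(a),np.sin(a)])
    p=lambda off,z:proj(c,(*(np.array(jar)+X*(30+off)),z))
    for nm,z in(('bot',base),('top',base+57)):
        u,v=p(0,z);k=p(-3,z)[1]-v;print(n,nm,'pred',round(u),round(v,1),'rows/mm',round(k/3,2))
    u=int(round(p(0,base)[0]));v=int(p(0,base)[1]);print(v-6,g[v-6:v+40,u].tolist())
# w4 pose: rebuild T from current tool->cam
import scipy.spatial.transform as st
s=state();Rt=st.Rotation.from_euler('xyz',s['tcp_rot']).as_matrix();T=np.array(c0['T']);
Rc=Rt.T@T[:3,:3];tc=Rt.T@(T[:3,3]-s['eef_pos'])
def Tof(p,r):
    R=st.Rotation.from_euler('xyz',r).as_matrix();M=np.eye(4);M[:3,:3]=R@Rc;M[:3,3]=np.array(p)+R@tc;return M
run('w4',Tof([457.82,-151.67,135.32],[3.14053,-.00077,.43896]),0,(456.1,-152.3),21.84,0)
run('w5',Tof([456.61,-152.45,136.06],[3.1389,-.0023,.43878]),0,(456.61,-152.45),21.84,136.06-63.9)
run('w6',np.load('pics/w6T.npy'),0,(542.2,87.3),12.43,148.7-63.9)
run('w8',np.load('pics/w8T.npy'),0,(544.4,88.6),12.43,142.1-63.9)
```

```text
w4 bot pred 321 163.6 rows/mm 0.94
w4 top pred 321 173.2 rows/mm 1.13
157 [163, 163, 165, 160, 159, 158, 157, 163, 155, 150, 150, 149, 152, 149, 148, 151, 162, 190, 203, 230, 203, 24, 18, 13, 15, 15, 15, 25, 31, 33, 32, 33, 34, 33, 31, 30, 34, 33, 33, 34, 35, 35, 34, 32, 34, 34]
w5 bot pred 322 174.3 rows/mm 1.2
w5 top pred 323 190.7 rows/mm 1.54
168 [170, 174, 177, 179, 178, 173, 171, 167, 160, 158, 158, 158, 158, 158, 159, 159, 160, 160, 159, 159, 158, 158, 172, 201, 200, 209, 229, 234, 225, 132, 10, 23, 17, 17, 18, 19, 18, 22, 16, 18, 19, 21, 21, 31, 32, 34]
w6 bot pred 322 174.1 rows/mm 1.2
w6 top pred 323 190.7 rows/mm 1.54
168 [10, 15, 16, 13, 16, 17, 17, 16, 12, 83, 153, 146, 146, 146, 146, 147, 147, 145, 147, 148, 147, 144, 149, 168, 192, 191, 209, 229, 233, 206, 0, 20, 17, 18, 16, 16, 15, 18, 17, 18, 17, 18, 22, 38, 35, 27]
w8 bot pred 322 174.0 rows/mm 1.2
w8 top pred 323 190.7 rows/mm 1.54
168 [167, 127, 83, 33, 13, 15, 20, 16, 19, 22, 18, 17, 15, 59, 119, 138, 138, 136, 138, 138, 136, 137, 138, 141, 162, 183, 186, 208, 229, 202, 40, 14, 15, 14, 17, 16, 17, 18, 16, 21, 24, 36, 31, 27, 26, 23]
```

From the upright reference (w4), the jar hangs about 4° off in the pads with its foot toward -x. I'm tilting the tool -4° about its y axis to stand the jar plumb, with a small +x bias.

Emit:
{"method": "arm_command", "body": {"delta_pos": [[0.001, 0, 0], [0.002, 0, 0], [0.002, 0, 0], [0.002, 0, 0], [0.002, 0, 0]], "delta_rot": [[0.006, -0.021, 0], [0.012, -0.043, 0], [0.012, -0.043, 0], [0.012, -0.043, 0], [0.012, -0.043, 0]], "claw": [1, 1, 1, 1, 1]}}

```text
t: 9.92
eef_pos: [545.2, 88.6, 142.5]
tcp_rot: [3.141, -0.069, 0.275]
ft_force: [0.5, -0.1, -4.1]
opening: 0.577
grip_force: 30.0
```

Run:
```python
from h import *
s=state();print(s['t'],s['eef_pos'],s['tcp_rot'],s['ft_force'])
im,c=snap('wrist','w9.png');np.save('pics/w9T.npy',c['T'])
g=im.astype(int).sum(2)//3;print([(i,v) for i,v in enumerate(g[160:205,322].tolist(),160)])
a=np.radians(12.43);X=np.array([np.cos(a),np.sin(a)]);Y=np.array([-X[1],X[0]])
for k in(33.5,31.5):print('rim',proj(c,(*(np.array([542.7,87.9])+X*k),60)))
b=s['eef_pos'][2]-63.8
for o in(0,-3):
  q=s['eef_pos'][:2]+X*(30-1.3+o);print('bot',proj(c,(*q,b)),'top',proj(c,(*q,b+57)))
# left/right edges of well gap and jar on rows
for row in(172,176,188):print(row,g[row,270:375:1].tolist())
for k in(31.5,33.5):
  for z in (60,):print('rimcorners',[np.round(proj(c,(*(np.array([542.7,87.9])+X*28+Y*y),z)),1) for y in(k,-k)])
print('jar sides bottom',[np.round(proj(c,(*(s['eef_pos'][:2]+X*(28.7)+Y*y),b+30)),1) for y in(30,-30)])
```

```text
9.9167 [545.15072629  88.5792508  142.48061797] [ 3.14127765 -0.06927154  0.27477603] [ 0.53972954 -0.07935732 -4.07933428]
[(160, 168), (161, 161), (162, 159), (163, 165), (164, 168), (165, 169), (166, 172), (167, 173), (168, 169), (169, 168), (170, 170), (171, 171), (172, 174), (173, 173), (174, 173), (175, 164), (176, 124), (177, 87), (178, 31), (179, 12), (180, 14), (181, 56), (182, 123), (183, 148), (184, 141), (185, 143), (186, 141), (187, 139), (188, 143), (189, 143), (190, 144), (191, 144), (192, 165), (193, 185), (194, 188), (195, 209), (196, 229), (197, 206), (198, 70), (199, 17), (200, 12), (201, 15), (202, 16), (203, 18), (204, 16)]
rim (np.float64(321.6181216161291), np.float64(175.16946852070922))
rim (np.float64(321.48252388382633), np.float64(177.40096470858884))
bot (np.float64(321.5623940519829), np.float64(180.5260001377479)) top (np.float64(322.63358662393085), np.float64(192.7294129422214))
bot (np.float64(321.3439883943009), np.float64(184.10926566865675)) top (np.float64(322.3450997832797), np.float64(197.36882003088004))
172 [174, 176, 174, 174, 176, 175, 175,
[... 1001 characters left out ...]
 172, 173, 170, 174, 172, 171, 172, 169, 170, 174, 169, 165, 157, 155, 151, 150, 146, 148, 147, 145, 145, 144, 143, 142, 144, 142, 143, 139, 141, 141, 143, 142, 140, 143, 142, 141, 142, 140, 143, 141, 142, 142, 143, 141, 141, 142, 141, 140, 140, 141, 140, 143, 143, 141, 142, 141, 141, 143, 142, 141, 142, 140, 142, 142, 141, 142, 143, 141, 141, 142, 141, 141, 141, 142, 140, 138, 138, 137, 134, 132, 134, 126, 120, 102, 127, 147, 137, 162, 183, 181, 181, 181, 181, 181, 183, 182, 182, 183, 183, 184, 184, 186, 184, 185]
rimcorners [array([286. , 179.3]), array([356.4, 183.3])]
rimcorners [array([283.8, 179.1]), array([358.6, 183.5])]
jar sides bottom [array([280.7, 183.8]), array([363.2, 188.5])]
```

Emit:
{"method": "arm_command", "body": {"delta_pos": [[0, 0, -0.03], [0, 0, -0.055], [0, 0, -0.07], [0, 0, -0.08], [0, 0, -0.09]], "delta_rot": [[0, 0, 0], [0, 0, 0], [0, 0, 0], [0, 0, 0], [0, 0, 0]], "claw": [1, 1, 1, 1, 1]}}

```text
t: 10.38
eef_pos: [544.9, 88.6, 119.3]
tcp_rot: [3.141, -0.069, 0.275]
ft_force: [0.3, 0.1, -4.6]
opening: 0.581
grip_force: 30.0
```

Emit:
{"method": "arm_command", "body": {"delta_pos": [[0, 0, 0], [0, 0, 0], [0, 0, 0], [0, 0, 0], [0, 0, 0]], "delta_rot": [[0, 0, 0], [0, 0, 0], [0, 0, 0], [0, 0, 0], [0, 0, 0]], "claw": [1, 1, 1, 1, 1]}}

```text
t: 10.8
eef_pos: [545.1, 88.6, 120.1]
tcp_rot: [3.141, -0.07, 0.275]
ft_force: [0.7, -0.3, -3.8]
opening: 0.579
grip_force: 30.0
```

It slid past the rim with no force. Continuing down.

Emit:
{"method": "arm_command", "body": {"delta_pos": [[0, 0, -0.01], [0, 0, -0.02], [0, 0, -0.03], [0, 0, -0.04], [0, 0, -0.05]], "delta_rot": [[0, 0, 0], [0, 0, 0], [0, 0, 0], [0, 0, 0], [0, 0, 0]], "claw": [1, 1, 1, 1, 1]}}

```text
t: 11.22
eef_pos: [545.1, 88.4, 107.1]
tcp_rot: [3.141, -0.07, 0.275]
ft_force: [-0.1, -2.5, -2.1]
opening: 0.586
grip_force: 30.0
```

Emit:
{"method": "arm_command", "body": {"delta_pos": [[0, 0, -0.006], [0, 0, -0.012], [0, 0, -0.016], [0, 0, -0.02], [0, 0, -0.02]], "delta_rot": [[0, 0, 0], [0, 0, 0], [0, 0, 0], [0, 0, 0], [0, 0, 0]], "claw": [1, 1, 1, 1, 1]}}

```text
t: 11.63
eef_pos: [545.0, 88.5, 102.2]
tcp_rot: [3.141, -0.07, 0.275]
ft_force: [0.1, -3.1, -4.2]
opening: 0.58
grip_force: 30.0
```

The foot is about 2 mm above the floor. Opening to let it drop home, then levelling the tool.

Emit:
{"method": "arm_command", "body": {"delta_pos": [[0, 0, 0], [0, 0, 0], [0, 0, 0], [0, 0, 0], [0, 0, 0]], "delta_rot": [[0, 0, 0], [0, 0, 0], [0, 0, 0], [0, 0, 0], [0, 0, 0]], "claw": [0, 0, 0, 0, 0]}}

```text
t: 12.05
eef_pos: [545.1, 88.7, 102.6]
tcp_rot: [3.141, -0.071, 0.275]
ft_force: [0.2, -0.2, -0.3]
opening: 0.876
grip_force: 0.0
```

Emit:
{"method": "arm_command", "body": {"delta_pos": [[-0.004, 0, 0], [-0.008, -0.002, 0], [-0.009, -0.0025, 0], [-0.009, -0.0025, 0], [-0.009, -0.0025, 0]], "delta_rot": [[-0.006, 0.022, 0], [-0.012, 0.043, 0], [-0.012, 0.043, 0], [-0.012, 0.043, 0], [-0.012, 0.043, 0]], "claw": [0, 0, 0, 0, 0]}}

```text
t: 12.47
eef_pos: [542.6, 88.0, 102.3]
tcp_rot: [-3.142, -0.001, 0.275]
ft_force: [0.4, 0.0, -0.7]
opening: 1.0
grip_force: 0.0
```

Run:
```python
from h import *
s=state();print(s['t'],s['eef_pos'],s['tcp_rot'],s['ft_force'],s['opening'])
im,c=snap('wrist','w10.png')
g=im.astype(int).sum(2)//3;print([(i,v) for i,v in enumerate(g[150:260:1,322].tolist(),150)])
a=np.radians(12.43);X=np.array([np.cos(a),np.sin(a)]);w=np.array([542.7,87.9])
P=lambda off,z:round(proj(c,(*(w+X*off),z))[1],1)
print('rim',P(33.5,60),P(31.5,60),'face at shelf',P(30,62),'face top',P(30,93),'lid top front',P(28,126),'lid bottom front',P(28,98))
# gaps both sides
```

```text
12.4667 [542.60341966  88.04396795 102.32170309] [-3.14153424e+00 -7.62955005e-04  2.74834578e-01] [ 0.36885729  0.0216138  -0.67334304] 0.9996460170105885
[(150, 176), (151, 171), (152, 170), (153, 166), (154, 164), (155, 168), (156, 167), (157, 161), (158, 156), (159, 158), (160, 159), (161, 160), (162, 162), (163, 166), (164, 170), (165, 169), (166, 165), (167, 163), (168, 165), (169, 164), (170, 166), (171, 169), (172, 168), (173, 168), (174, 164), (175, 139), (176, 95), (177, 117), (178, 133), (179, 144), (180, 143), (181, 144), (182, 145), (183, 142), (184, 143), (185, 144), (186, 142), (187, 153), (188, 180), (189, 184), (190, 193), (191, 215), (192, 227), (193, 213), (194, 123), (195, 6), (196, 23), (197, 14), (198, 18), (199, 16), (200, 15), (201, 10), (202, 16), (203, 16), (204, 13), (205, 16), (206, 19), (207, 24), (208, 33), (209, 31), (210, 24), (211, 24), (212, 25), (213, 21), (214, 21), (215, 24), (216, 20), (217, 16), (218, 22), (219, 23), (220, 22), (221, 20), (222, 21), (223, 22), (224, 20), (225, 20), (226, 16), (227, 23), (228, 21), (229, 24), (230, 21), (231, 22), (232, 19), (233, 24), (234, 21), (235, 23), (236, 22), (237, 21), (238, 22), (239, 21), (240, 21), (241, 19), (242, 21), (243, 20), (244, 20), (245, 23), (246, 22), (247, 20), (248, 21), (249, 19), (250, 22), (251, 22), (252, 18), (253, 19), (254, 20), (255, 21), (256, 23), (257, 20), (258, 24), (259, 21)]
rim 174.7 177.4 face at shelf 179.9 face top 189.7 lid top front 208.1 lid bottom front 194.7
```

The jar has settled: face top at row 187 against 189.7 predicted, about 1.5 mm toward the +x wall. I'm squeezing once here to centre it on one axis, then opening and turning the gripper +90° for the working grip.

Emit:
{"method": "arm_command", "body": {"delta_pos": [[0.002, 0, -0.009], [0.002, 0, -0.009], [0.002, 0, -0.009], [0.002, 0, -0.009], [0.002, 0, -0.009]], "delta_rot": [[0, 0, 0], [0, 0, 0], [0, 0, 0], [0, 0, 0], [0, 0, 0]], "claw": [0.2, 0.35, 0.45, 1, 1]}}

```text
t: 12.93
eef_pos: [543.3, 88.0, 100.2]
tcp_rot: [3.141, -0.0, 0.275]
ft_force: [0.5, -0.6, -0.5]
opening: 0.705
grip_force: 0.0
```

Emit:
{"method": "arm_command", "body": {"delta_pos": [[0, 0, 0], [0, 0, 0], [0, 0, 0], [0, 0, 0], [0, 0, 0]], "delta_rot": [[0, 0, 0], [0, 0, 0], [0, 0, 0], [0, 0, 0], [0, 0, 0]], "claw": [1, 1, 1, 1, 1]}}

```text
t: 13.35
eef_pos: [543.3, 87.9, 100.2]
tcp_rot: [3.141, -0.0, 0.275]
ft_force: [0.2, -1.1, -0.6]
opening: 0.581
grip_force: 30.0
```

Emit:
{"method": "arm_command", "body": {"delta_pos": [[0, 0, 0], [0, 0, 0], [0, 0, 0], [0, 0, 0], [0, 0, 0]], "delta_rot": [[0, 0, 0], [0, 0, 0], [0, 0, 0], [0, 0, 0], [0, 0, 0]], "claw": [0, 0, 0, 0, 0]}}

```text
t: 13.77
eef_pos: [543.3, 88.0, 100.1]
tcp_rot: [3.142, -0.0, 0.275]
ft_force: [0.4, 0.2, 0.3]
opening: 0.875
grip_force: 0.0
```

Run:
```python
from h import *
s=state();print(s['t'],s['joints'],s['eef_pos'],s['tcp_rot'],s['ft_force'],s['opening'])
```

```text
13.7667 [ 4.06304849e-02  5.32526608e-01  1.85957786e+00 -1.14997868e-04
  7.49468348e-01  1.33665910e+00] [543.25250014  88.01788295 100.1481058 ] [ 3.14151185e+00 -1.11824326e-06  2.74851900e-01] [0.36116571 0.17282274 0.25713772] 0.874679835566914
```

Emit:
{"method": "arm_command", "body": {"delta_pos": [[0, 0, 0], [0, 0, 0], [0, 0, 0], [0, 0, 0], [0, 0, 0]], "delta_rot": [[0, 0, 0.07], [0, 0, 0.15], [0, 0, 0.23], [0, 0, 0.31], [0, 0, 0.38]], "claw": [0, 0, 0, 0, 0]}}

```text
t: 14.18
eef_pos: [543.3, 88.0, 100.2]
tcp_rot: [3.142, -0.0, 0.878]
ft_force: [0.3, 0.2, -1.0]
opening: 1.0
grip_force: 0.0
```

Emit:
{"method": "arm_command", "body": {"delta_pos": [[0, 0, 0], [0, 0, 0], [0, 0, 0], [0, 0, 0], [0, 0, 0]], "delta_rot": [[0, 0, 0.07], [0, 0, 0.15], [0, 0, 0.23], [0, 0, 0.31], [0, 0, 0.38]], "claw": [0, 0, 0, 0, 0]}}

```text
t: 14.6
eef_pos: [543.3, 88.0, 100.1]
tcp_rot: [3.142, -0.0, 1.475]
ft_force: [-0.3, -0.2, -0.0]
opening: 1.001
grip_force: 0.0
```

Emit:
{"method": "arm_command", "body": {"delta_pos": [[0, 0, 0], [0, 0, 0], [0, 0, 0], [0, 0, 0], [0, 0, 0]], "delta_rot": [[0, 0, 0.08], [0, 0, 0.16], [0, 0, 0.22], [0, 0, 0.24], [0, 0, 0.24]], "claw": [0, 0, 0, 0, 0]}}

```text
t: 15.02
eef_pos: [543.2, 88.0, 100.1]
tcp_rot: [3.142, 0.0, 1.847]
ft_force: [-0.1, 0.2, 1.2]
opening: 1.001
grip_force: 0.0
```

Emit:
{"method": "arm_command", "body": {"delta_pos": [[0, 0, 0], [0, 0, 0], [0, 0, 0], [0, 0, 0], [0, 0, 0]], "delta_rot": [[0, 0, 0], [0, 0, 0], [0, 0, 0], [0, 0, 0], [0, 0, 0]], "claw": [0.2, 0.35, 0.45, 1, 1]}}

```text
t: 15.43
eef_pos: [543.3, 88.0, 100.1]
tcp_rot: [3.142, 0.0, 1.845]
ft_force: [0.5, -0.7, -0.1]
opening: 0.705
grip_force: 0.0
```

Emit:
{"method": "arm_command", "body": {"delta_pos": [[0, 0, 0], [0, 0, 0], [0, 0, 0], [0, 0, 0], [0, 0, 0]], "delta_rot": [[0, 0, 0], [0, 0, 0], [0, 0, 0], [0, 0, 0], [0, 0, 0]], "claw": [1, 1, 1, 1, 1]}}

```text
t: 15.85
eef_pos: [543.0, 87.9, 100.1]
tcp_rot: [-3.141, -0.0, 1.846]
ft_force: [-1.8, -0.5, 1.8]
opening: 0.584
grip_force: 30.0
```

Run:
```python
from h import *
s=state();print(s['t'],s['joints'],s['eef_pos'],s['tcp_rot'],s['ft_force'],s['moment'],s['opening'])
```

```text
15.85 [ 4.04785034e-02  5.32420689e-01  1.85985950e+00 -3.13236193e-05
  7.49716097e-01 -2.34300672e-01] [543.03872012  87.94162617 100.13602742] [-3.14119510e+00 -7.29559215e-05  1.84559842e+00] [-1.80481469 -0.45581932  1.75154482] [-0.12124427  0.2746225   0.01764373] 0.5835853703088788
```

Gripped and centred with little side force. A gentle downward push tests that the jar is home.

Emit:
{"method": "arm_command", "body": {"delta_pos": [[0, 0, -0.002], [0, 0, -0.005], [0, 0, -0.005], [0, 0, -0.005], [0, 0, -0.005]], "delta_rot": [[0, 0, 0], [0, 0, 0], [0, 0, 0], [0, 0, 0], [0, 0, 0]], "claw": [1, 1, 1, 1, 1]}}

```text
t: 16.27
eef_pos: [543.1, 87.9, 99.9]
tcp_rot: [3.141, 0.0, 1.846]
ft_force: [-5.4, -2.0, 14.8]
opening: 0.579
grip_force: 30.0
```

Home: 15 N with only 0.2 mm travel. Now unscrewing counter-clockwise and climbing with the thread.

Emit:
{"method": "arm_command", "body": {"delta_pos": [[0, 0, 0.003], [0, 0, 0.005], [0, 0, 0.007], [0, 0, 0.009], [0, 0, 0.01]], "delta_rot": [[0, 0, 0.06], [0, 0, 0.13], [0, 0, 0.2], [0, 0, 0.27], [0, 0, 0.34]], "claw": [1, 1, 1, 1, 1]}}

```text
t: 16.68
eef_pos: [542.8, 87.9, 101.3]
tcp_rot: [-3.141, -0.001, 2.385]
ft_force: [-1.1, -0.8, -0.8]
opening: 0.578
grip_force: 30.0
```

Run:
```python
from h import *
s=state();print(s['t'],s['eef_pos'],s['tcp_rot'],s['ft_force'],s['moment'],s['opening'])
```

```text
16.6833 [542.84720317  87.87529788 101.32005092] [-3.14099166e+00 -6.43598291e-04  2.38475567e+00] [-1.09893745 -0.7875711  -0.76795818] [-0.2368958   0.20604078  0.00281868] 0.5783546577447765
```

Emit:
{"method": "arm_command", "body": {"delta_pos": [[0, 0, 0.0015], [0, 0, 0.003], [0, 0, 0.0045], [0, 0, 0.006], [0, 0, 0.007]], "delta_rot": [[0, 0, 0.07], [0, 0, 0.14], [0, 0, 0.21], [0, 0, 0.28], [0, 0, 0.34]], "claw": [1, 1, 1, 1, 1]}}

```text
t: 17.1
eef_pos: [543.2, 88.0, 102.9]
tcp_rot: [3.142, -0.0, 2.919]
ft_force: [-0.9, -0.5, -2.1]
opening: 0.58
grip_force: 30.0
```

Run:
```python
from h import *
s=state();print(s['t'],s['eef_pos'],s['tcp_rot'],s['ft_force'],s['moment'],s['opening'])
```

```text
17.1 [543.17134735  87.97440949 102.87438755] [ 3.14153820e+00 -3.14318235e-04  2.91925574e+00] [-0.85899686 -0.53427178 -2.10149481] [ 0.02127192  0.03576469 -0.00083192] 0.5800007129086151
```

Emit:
{"method": "arm_command", "body": {"delta_pos": [[0, 0, 0.001], [0, 0, 0.001], [0, 0, 0.001], [0, 0, 0.001], [0, 0, 0.001]], "delta_rot": [[0, 0, 0.05], [0, 0, 0.1], [0, 0, 0.145], [0, 0, 0.145], [0, 0, 0.145]], "claw": [1, 1, 1, 1, 1]}}

```text
t: 17.52
eef_pos: [543.3, 87.9, 103.3]
tcp_rot: [3.142, 0.0, 3.139]
ft_force: [-0.7, -0.8, -0.7]
opening: 0.582
grip_force: 30.0
```

Run:
```python
from h import *
s=state();print(s['t'],s['eef_pos'],s['tcp_rot'],s['ft_force'],s['moment'],s['opening'])
im,c=snap('wrist','w11.png')
# jar body colour mask near, world-plane z=96 minAreaRect-like via edges
x=im.astype(int);m=((x.max(2)-x.min(2)<30)&(x.min(2)>115)).astype(np.uint8);m[240:]=0;m[:, :230]=0;m[:,410:]=0;m[:150]=0
n,l,st,ce=cv2.connectedComponentsWithStats(m);i=1+st[1:,4].argmax();print(st[i])
for r in m[165:215:2,270:375]:print(''.join('#' if v else '.' for v in r))
```

```text
17.5167 [543.2849552   87.92374176 103.29204235] [3.14154565e+00 1.17818809e-05 3.13924307e+00] [-0.67556753 -0.84741779 -0.72356275] [-0.16206982  0.10133475  0.05557013] 0.5820461621872489
[ 265  178   95   46 1276]
.........................................................................................................
.........................................................................................................
.........................................................................................................
.........................................................................................................
.........................................................................................................
.........................................................................................................
.........................................................................................................
..................................................................###########............................
..................................
[... 1067 characters left out ...]
................................#############...................
####################.......................................................###########...................
##################............................................................########...................
################................................................................#######..................
##############.....................................................................####..................
############.........................................................................###.................
###########............................................................................#.................
```

Turned 74°. The jar stayed braced at about 14.6°, so the threads have let go. Lifting straight up.

Emit:
{"method": "arm_command", "body": {"delta_pos": [[0, 0, 0.006], [0, 0, 0.012], [0, 0, 0.02], [0, 0, 0.028], [0, 0, 0.036]], "delta_rot": [[0, 0, 0], [0, 0, 0], [0, 0, 0], [0, 0, 0], [0, 0, 0]], "claw": [1, 1, 1, 1, 1]}}

```text
t: 17.98
eef_pos: [543.3, 88.1, 112.7]
tcp_rot: [3.141, 0.0, 3.141]
ft_force: [-0.4, -0.7, -1.0]
opening: 0.578
grip_force: 30.0
```

Only the lid's weight (about 1 N) is on the wrist, so the jar stayed down. Lifting to the final height.

Emit:
{"method": "arm_command", "body": {"delta_pos": [[0, 0, 0.02], [0, 0, 0.045], [0, 0, 0.07], [0, 0, 0.09], [0, 0, 0.1]], "delta_rot": [[0, 0, 0], [0, 0, 0], [0, 0, 0], [0, 0, 0], [0, 0, 0]], "claw": [1, 1, 1, 1, 1]}}

```text
t: 18.4
eef_pos: [543.7, 88.0, 138.5]
tcp_rot: [3.141, 0.002, 3.141]
ft_force: [-1.4, 0.4, -0.8]
opening: 0.58
grip_force: 30.0
```

Emit:
{"method": "arm_command", "body": {"delta_pos": [[0, 0, 0], [0, 0, 0], [0, 0, 0], [0, 0, 0], [0, 0, 0]], "delta_rot": [[0, 0, 0], [0, 0, 0], [0, 0, 0], [0, 0, 0], [0, 0, 0]], "claw": [1, 1, 1, 1, 1]}}

```text
t: 18.82
eef_pos: [543.1, 88.0, 137.1]
tcp_rot: [3.142, -0.001, 3.141]
ft_force: [0.2, 1.2, -0.5]
opening: 0.577
grip_force: 30.0
```

Run:
```python
from h import *
s=state();print(s['t'],s['eef_pos'],s['tcp_rot'],s['ft_force'],s['moment'],s['opening'],s['grip_force'])
im,c=snap('wrist','w12.png');g=im.astype(int).sum(2)//3
print(list(enumerate(g[150:240:2,322].tolist())))
x=im.astype(int);m=((x.max(2)-x.min(2)<30)&(x.min(2)>115)).astype(np.uint8)
for r in m[150:236:2,260:385]:print(''.join('#' if v else '.' for v in r))
P=lambda off,z:np.round(proj(c,(543.2-off,87.9,z)),0)
print('front face shelf',P(30,62),'top',P(30,94),'neck',P(19,96),P(19,116),'lid low edge',P(28,s['eef_pos'][2]-2),'lid top',P(28,s['eef_pos'][2]+26))
```

```text
18.8167 [543.13679568  87.96106699 137.12897482] [ 3.14153789e+00 -5.34016504e-04  3.14144373e+00] [ 0.17492478  1.16358311 -0.51470032] [ 0.13143586 -0.15505922 -0.07685735] 0.5772324148769817 30.001520115765743
[(0, 197), (1, 199), (2, 196), (3, 116), (4, 135), (5, 136), (6, 95), (7, 94), (8, 95), (9, 96), (10, 94), (11, 101), (12, 121), (13, 162), (14, 205), (15, 224), (16, 226), (17, 138), (18, 142), (19, 145), (20, 139), (21, 108), (22, 87), (23, 9), (24, 11), (25, 14), (26, 15), (27, 11), (28, 12), (29, 16), (30, 19), (31, 18), (32, 19), (33, 18), (34, 19), (35, 21), (36, 19), (37, 19), (38, 19), (39, 20), (40, 20), (41, 21), (42, 19), (43, 17), (44, 22)]
.............................................................................................................................
.............................................................................................................................
.............................................................................................................................
....................................................
[... 4406 characters left out ...]
.............................................................................
.............................................................................................................................
.............................................................................................................................
.............................................................................................................................
.............................................................................................................................
front face shelf [316. 170.] top [316. 177.] neck [316. 192.] [316. 199.] lid low edge [315. 193.] lid top [315. 206.]
```

The jar still stands home (shoulder row about 176 against 177 predicted). The lid is clear, level and about 19 mm above the mouth. Handing in.

```bash
python3 -c "
from cell import *
print(job_done())"
```

```text
the job is handed in; nothing more can be done
None
```

I handed the job in at about 19 s: the square jar is home in the well, and the unscrewed lid is held level and centred about 19 mm above the open mouth; the first insertion caught on the rim and had to be backed out and redone, and nothing else was touched.

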